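# Seat a jar in the shaker and lock its hold-down bar

### The job

Get the jar on the bench shaker ready for a run. Work the jar down (a twist to and fro helps) through its spring clips until it stands on the seat, swing the hold-down bar shut over it as far as it goes, then line the black fastener lever up with its slot, pointing straight out along the bar, press the fastener fully in and give it a quarter turn clockwise to lock the bar. Do not force the bar against the jar, and leave the things standing round the shaker where they are.

Things in the scene. Friction and masses are not known exactly. Their poses are not given: they have to be found in the camera images.
- shaker: Fixed bench shaker: white housing 126 (x) by 226 (y) mm, aluminium platform 60 mm above the bench. Origin under its centre on the bench; own x to its back (control panel on the -x side), own y to its left, z up. On its y axis: the bar's pivot post at y = +85 mm, the jar's seat at 0, the slotted steel receptacle post (30 x 34 mm, top 127.5 mm above the bench) at -70 mm.
- seat (a point): Middle of the jar's seat, a rubber pad 63 mm above the bench. Four steel spring clips stand round it on the shaker's diagonals, up to 91 mm above the bench and 36 mm out from the middle. They grip the jar so that it takes 15 to 22 N to push it straight down, but turned to and fro much less. The jar stays where it is left.
- jar_mid (a point): Centre, half-way up, of a small white-lidded jar, 45 mm across and 64 mm tall (32 mm above and below this point), upright in the clips but 9 to 14 mm above its seat at first. On the seat this point is 95 mm above the bench. The upper 35 mm of the jar stay clear of the clips. z up.
- pivot (a point): Vertical axis of the hold-down bar's pivot, at the level of the bar's top face, 142 mm above the bench; a screw head 16 mm across stands 8 mm above it.
- bar (a joint): Bar angle about the pivot, rad: 0 is shut on its stop, the bar along the shaker's -y over jar and receptacle; it grows clockwise from above, the free end coming to the front (-x). Aluminium, 22 mm wide, 29 mm at the round ends, underside 132 and top 142 mm above the bench, 155 mm from pivot to fastener. 0.3 N m of friction holds it. It clears the seated jar; it strikes and tips a proud one.
- bar_end (a point): Fastener axis on the bar's top face, 155 mm from the pivot.
- slot (a point): Middle of the slot in the receptacle's top plate, 127.5 mm above the bench. The slot, 24 x 9 mm, runs along the shaker's y, in line with the shut bar.
- stud_push (a joint): How far the fastener is pressed in, m: 0 out, 0.010 fully in. 4 N of friction keeps it where it is left; no spring. A cross pin 18 x 4 mm below the bar, parallel to the lever, passes the slot only with the bar shut and the lever within 0.2 rad of the slot's direction; below the plate it turns freely and cannot rise until turned back.
- stud_turn (a joint): Lever angle relative to the bar, rad: 0 is straight outward in line with the bar, away from the pivot, the cross pin lined up with the slot; it grows clockwise from above. It goes from -0.5 to a stop at 1.6. Locked is 1.57: pressed in and the lever square to the bar, toward the shaker's front (-x). Turning takes 0.025 N m and it stays where left.
- hub (a point): Centre of the top of the fastener's round black hub (23 mm across), on the fastener axis: 170 mm above the bench when out, 160 mm when pressed in. Press here.
- lever_tip (a point): Point in the rounded end of the black lever, 43 mm from the fastener axis. The lever is 9.5 mm wide, 13 mm high and reaches 48 mm from the axis; this point is half-way up it, 162 mm above the bench when out, 152 mm when pressed in (lever from 146 to 159 mm, the bar's top at 142 mm).
- vial: Bystander beside the shaker, to be left alone: black-capped clear vial, 25 mm across, 58 mm tall. Origin in the middle of its underside.
- dropper: Bystander beside the shaker, to be left alone: amber dropper bottle with a red rubber bulb, 27 mm across, 91 mm tall. Origin in the middle of its underside.
- powder_jar: Bystander beside the shaker, to be left alone: white-lidded powder jar, 52 mm across, 82 mm tall. Origin in the middle of its underside.
- beaker: Bystander at the shaker's right end, to be left alone: clear beaker, 73 mm across, 98 mm tall. Origin in the middle of its underside.
There are look-alikes about, which are no part of the job. Leave any brown or red look-alike of the part that bears jar_mid alone.

How it is judged (in metres and radians):
On the way, in this order (a step that is already met when the one before it is completed fails the run):
1. the jar stands on its seat (z of jar_mid in the frame of shaker below 0.0975 m and horizontal distance between jar_mid and seat below 0.004 m and angle between jar_mid's own z axis and vertical below 0.08 rad), for 0.2 s.
2. the bar is shut over the seated jar (all of step 1 and value of joint bar below 0.03 rad), for 0.2 s.
3. the fastener is pressed in through the slot, the bar shut (value of joint bar below 0.03 rad and value of joint stud_push above 0.0085 m), for 0.1 s.
At the end, for the whole second after the job is handed in: The jar stands upright on its seat (within 2.5 mm of fully down), the bar is shut (within 0.03 rad of its stop), the fastener is pressed in (at least 8.5 of its 10 mm) and turned a quarter turn clockwise (lever past 1.35 rad), and everything is at rest (all of step 1 and all of step 3 and value of joint stud_turn above 1.35 rad and velocity of joint stud_turn below 0.1 rad/s); the robot touches nothing.
It fails at once if the bar is forced against the jar (more than 30 N) (contact force between bar and jar above 30 N).
It fails at once if a bystander is moved by more than 3 cm or tipped over (vial, dropper bottle) (distance of any of vial, dropper from where it was at the start of the episode above 0.03 m or angle between any of vial, dropper's own z axis and vertical above 0.5 rad).
It also fails if it takes over 58 s, if anything falls off the work surface, if the arm or the gripper's body presses on something with over 40 N, if the wrist force passes 120 N, or if a joint passes its speed limit or range.

### The arm

A 7-joint arm with a two-finger parallel gripper is mounted at the origin on a cart in front of the work surface, level with it; the furniture and walls round the work are solid. World frame = base frame: x ahead of the robot, y to its left, z up, the work surface at z = 0. Lengths are in m, angles in degrees, forces in N, time in s.
With the tool pointing down it reaches from about 0.425 to 0.875 m from the base axis. Payload 8.4 kg.
Tool frame: the origin (TCP) lies between the finger pads; the fingertips stand 14 mm ahead of it and the grasp point (between the pads) lies 5 mm behind it; z points along the fingers, y is the direction in which the jaws open and shut (so a half turn about z gives the same grasp; the last joint's range is limited). The gripper opens to 85 mm and grips with 20 to 120 N. Pads are 22 mm wide; open, the fingers measure 114 mm over their backs; the gripper's body (76 mm by 85 mm) begins 54 mm behind the grasp point. The pads swing forward as they close: fully open they stand 13 mm farther back than shut.
Start: joints at [65.879, 19.091, 2.286, 83.961, -0.768, 76.965, -3.352], TCP at [0.206, -0.617, 0.214] pointing down, gripper open.
Joint ranges: [-147.57, 147.57], [-21.85, 119.76], [-74.77, 79.35], [14.55, 137.4], [-85.83, 265.84], [4.83, 119.75], [-152.11, 152.11]. Speed limits (degrees/s): [127.2, 127.2, 159.86, 159.86, 180, 180, 180].

### API

Orientations are given as [roll, pitch, yaw] about the fixed x, y, z axes, in that order (R = Rz(yaw) Ry(pitch) Rx(roll)).
In Python, from bench import manip, readout, get_image gives the robot as it stands. Calls block until the motion is done:
- manip.reach(position, orientation): joint-space move of the TCP to a pose.
- manip.move_straight(position, orientation=None, speed=0.15, force_limit=None): straight line of the TCP; orientation=None keeps the orientation; speed is the mean speed in m/s. With force_limit (N) it stops when the force on the tool has changed by that much, and returns True; else False.
- manip.move_j(angles): joint-space move.
- manip.command_gripper(opening): opening from 0.0 (shut) to 1.0 (fully open); the grip force is fixed at half the most; returns when the fingers have stopped.
- manip.wait(seconds).
- manip.ik(position, orientation): joint angles nearest the present ones, or None.
- readout.get_obs(): the state.
- get_image(name): name is "scene" or "top" or "wrist"; returns a dict with "img" (384x512x3 uint8, red, green, blue), "depth" (384x512 float32, m along the optical axis (not along the pixel's ray), 0 where there is no reading), "camera_matrix" (3x3 intrinsics, pixels), "cam_to_world" (4x4, takes a point from camera to world coordinates). Camera axes: x right, y down, z forward; pixel columns grow to the right and rows downward; lengths in m; the calibration is good to about 2 mm. A picture is of the moment at which its call begins.
A pose or a line that the arm cannot do raises manip.IKError and nothing moves.
- manip.hand_in(): hands the job in, once; it reports no verdict.
The state is a dict: "time": time; "joint_pos": joint angles; "qd": joint speeds; "joint_torque": joint torques, N m; "position": TCP position; "orientation": TCP orientation; "ft_force": force on the tool from outside, world axes, zero at the start; "torque": the same for the moment, N m; "gripper_width": opening from 0.0 (shut) to 1.0 (fully open).
Only numpy, scipy, OpenCV 4.12 (cv2) and the standard library are available. Lean on these libraries where they do the work, as an engineer would, in place of code of your own. Each camera call takes 0.05 s, during which the arm holds its last target. There are 200 camera calls.

## Working session

There is one attempt and no reset: what is moved stays moved. The work goes in short steps, each a Python script; the robot and the scene stay as the last script left them, time stands still between calls to the robot, and variables do not carry over. Pictures are saved under pics/ and viewed, about 8 in all and at most 12, crops included, and the job is handed in when it is done.

```bash
ls; mkdir -p pics
python3 - <<'E'
from bench import manip, readout, get_image
import cv2,numpy as np
o=readout.get_obs();print(o['time'],o['position'],o['orientation'])
ims=[]
for n in ("scene","top"):
    d=get_image(n);np.savez(f"{n}0.npz",**d);cv2.imwrite(f"pics/{n}0.png",d["img"][...,::-1]);print(n,d["camera_matrix"],d["cam_to_world"].round(3))
E
```

```text
pics
0.0 [ 0.20537044 -0.61618405  0.2135093 ] [-1.79905237e+02  6.56073808e-03  1.84326194e+01]
scene [[480.49375895   0.         253.44891487]
 [  0.         480.49375895 189.17899502]
 [  0.           0.           1.        ]] [[-0.611 -0.458  0.646 -0.207]
 [-0.792  0.359 -0.494  0.597]
 [-0.005 -0.813 -0.582  0.865]
 [ 0.     0.     0.     1.   ]]
top [[354.66248265   0.         257.14938904]
 [  0.         354.66248265 192.84883366]
 [  0.           0.           1.        ]] [[ 0.027 -0.98   0.196  0.394]
 [-1.    -0.024  0.016 -0.038]
 [-0.011 -0.196 -0.981  0.968]
 [ 0.     0.     0.     1.   ]]
```

View pics/scene0.png

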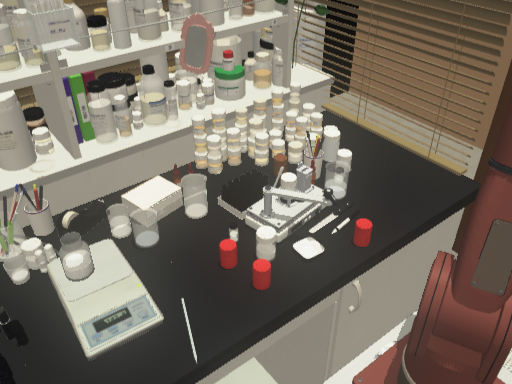

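View pics/top0.png

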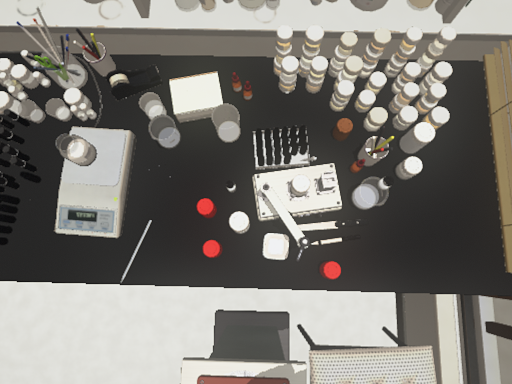

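Top view: shaker around (298,190), pivot near (266,188), jar (300,184), receptacle (327,182), bar's free end near (303,243). I'll enlarge it.

Run:
```python
import cv2,numpy as np
a=cv2.imread("pics/top0.png")[145:265,215:405];b=cv2.imread("pics/scene0.png")[150:290,210:380]
a=cv2.resize(a,None,fx=4,fy=4,interpolation=cv2.INTER_CUBIC);cv2.imwrite("pics/c1.png",a)
b=cv2.resize(b,None,fx=4,fy=4,interpolation=cv2.INTER_CUBIC);cv2.imwrite("pics/c2.png",b)
```

```text
(no output)
```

View pics/c1.png

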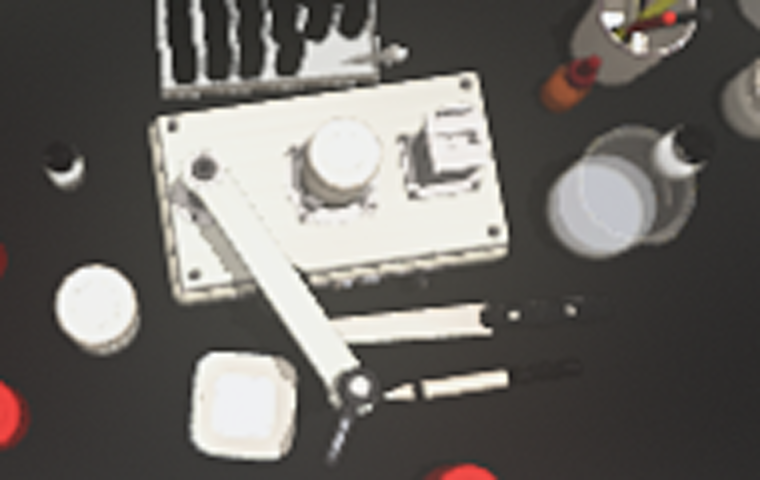

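View pics/c2.png

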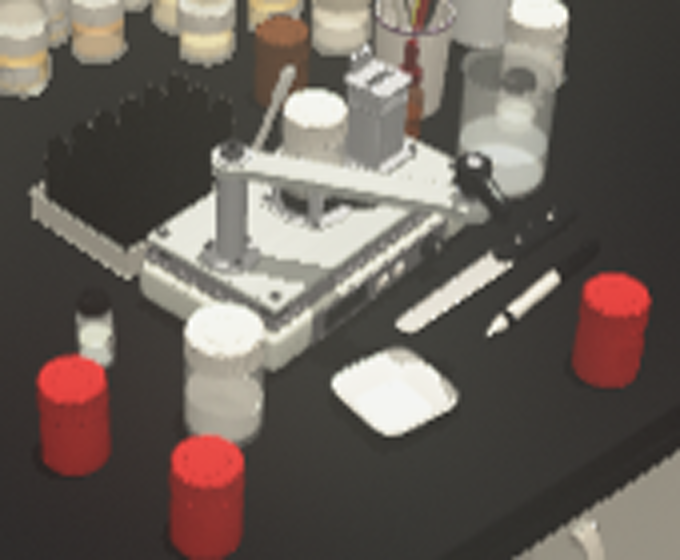

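Bar is open toward the front-right, lever pointing roughly outward along -x; jar lid at top (300.7,183), screw (266,187), hub (304,242), lever tip (298.7,259.5). Beaker right (367,195), dropper (358,165), vial (231,186), powder jar (239,222).

```bash
cat > h.py <<'E'
import numpy as np,cv2
def ray(d,u,v,z):
    K=d["camera_matrix"];T=d["cam_to_world"]
    r=T[:3,:3]@np.linalg.solve(K,[u,v,1.]);o=T[:3,3]
    return o+r*(z-o[2])/r[2]
def depthpt(d,u,v):
    z=d["depth"][int(round(v)),int(round(u))];K=d["camera_matrix"];T=d["cam_to_world"]
    return T[:3,:3]@(np.linalg.solve(K,[u,v,1.])*z)+T[:3,3]
E
python3 - <<'E'
from h import *
t=np.load("top0.npz");s=np.load("scene0.npz")
for n,u,v,z in [("screw",266,187,.150),("hub",304.2,242,.17),("tip",298.7,259.5,.162),("jartop",300.7,183,.138),("recep front-left edge top",322,188,.1275),("receptop",328,180,.1275),("vial",231,185,.058),("powder",239.2,221,.082),("beakerrim",364,196.5,.098),("dropper",361,163,.091),("blackcap",386,182,.06)]:
    print(n,ray(t,u,v,z).round(4),depthpt(t,u,v).round(4))
print()
for n,u,v,z in [("screw",268.2,187.5,.150),("hub",329,191,.17),("jartop",289,177,.138),("receptop",304.5,169,.1275)]:
    print(n,ray(s,u,v,z).round(4),depthpt(s,u,v).round(4))
E
```

```text
screw [ 0.5715 -0.0446  0.15  ] [ 0.5719 -0.0446  0.148 ]
hub [ 0.4438 -0.1323  0.17  ] [ 0.4437 -0.132   0.1725]
tip [ 0.4053 -0.121   0.162 ] [ 0.4052 -0.1202  0.1699]
jartop [ 0.5859 -0.1276  0.138 ] [ 0.5863 -0.1277  0.1363]
recep front-left edge top [ 0.5772 -0.1801  0.1275] [ 0.582  -0.1839  0.1054]
receptop [ 0.5974 -0.1948  0.1275] [ 0.6016 -0.1981  0.1102]
vial [0.5946 0.0467 0.058 ] [0.594  0.0465 0.0608]
powder [0.4974 0.0201 0.082 ] [0.4972 0.02   0.0832]
beakerrim [ 0.5646 -0.2892  0.098 ] [ 0.5774 -0.308   0.0329]
dropper [ 0.653  -0.2863  0.091 ] [ 0.6581 -0.2913  0.0735]
blackcap [ 0.6121 -0.3587  0.06  ] [ 0.615  -0.3629  0.048 ]

screw [ 0.5676 -0.0435  0.15  ] [ 0.568  -0.0438  0.1497]
hub [ 0.4419 -0.1342  0.17  ] [ 0.4413 -0.1335  0.1707]
jartop [ 0.584  -0.1291  0.138 ] [ 0.586  -0.1309  0.1361]
receptop [ 0.5987 -0.1998  0.1275] [ 0.6074 -0.2084  0.1195]
```

```bash
cat >> h.py <<'E'
P=np.array([.570,-.044]);sy=np.array([-.1736,.9848]);sx=np.array([.9848,.1736])
def W(x,y,z): return np.r_[P+x*sx+(y-.085)*sy,z]   # shaker frame -> world
E
python3 - <<'E'
from h import *
from bench import manip, readout, get_image
J=W(0,0,0);print(J,W(0,-.07,0))
for yaw in (-80,-100,-60,100,80,120,10,-170,-10,170,190):
    for p in (W(0,0,.25),W(0,0,.11),W(0,-.07-.035,.16),W(-.035,-.07,.16)):
        q=manip.ik(p,[180,0,yaw]);print(yaw,None if q is None else np.round(q).astype(int).tolist())
E
```

```text
[ 0.584756 -0.127708  0.      ] [ 0.596908 -0.196644  0.      ]
-80 [-45, 23, 70, 91, -22, 82, -143]
-80 [-43, 34, 70, 101, -34, 70, -134]
-80 [-30, 37, 70, 91, -35, 77, -126]
-80 [-37, 29, 70, 98, -28, 73, -130]
-100 None
-100 [-46, 41, 78, 101, -42, 74, -147]
-100 [-30, 37, 70, 91, -35, 77, -146]
-100 [-37, 29, 70, 98, -28, 73, -150]
-60 [24, 13, -19, 88, 4, 80, -145]
-60 [22, 18, -16, 98, 6, 64, -146]
-60 [24, 21, -9, 88, 3, 71, -135]
-60 [26, 16, -12, 95, 3, 70, -137]
100 [35, 15, -32, 87, 8, 80, 12]
100 [33, 21, -31, 97, 11, 65, 9]
100 [38, 23, -27, 87, 11, 72, 19]
100 [39, 17, -29, 94, 9, 70, 19]
80 [33, 15, -30, 87, 7, 80, -8]
80 [32, 20, -29, 97, 11, 65, -10]
80 [36, 22, -24, 88, 9, 72, 0]
80 [37, 17, -26, 94, 8, 70, 0]
120 [37, 15, -35, 87, 9, 80, 31]
120 [35, 21, -33, 97, 12, 66, 29]
120 [40, 23, -29, 87, 12, 73, 39]
120 [40, 18, -30, 94, 9, 70, 38]
10 [28, 14, -23, 87, 6, 80, -76]
10 [27, 19, -23, 98, 8, 65, -78]
10 [29, 21, -16, 88, 6, 72, -67]
10 [30, 16, -18, 95, 5, 70, -68]
-170 [37, 16, -36, 87, 9, 81, 101]
-170 [38, 22, -36, 97, 14, 66, 97]
-170 [43, 24, -34, 87, 14, 73, 107]
-170 [43, 18, -33, 94, 11, 71, 107]
-10 [27, 14, -23, 87, 5, 80, -96]
-10 [25, 19, -21, 98, 7, 65, -98]
-10 [28, 21, -14, 88, 5, 72, -87]
-10 [29, 16, -17, 95, 5, 70, -88]
170 [36, 15, -34, 87, 9, 80, 81]
170 [36, 21, -34, 97, 13, 66, 78]
170 [41, 24, -31, 87, 12, 73, 88]
170 [42, 18, -32, 94, 10, 71, 88]
190 [37, 16, -36, 87, 9, 81, 101]
190 [38, 22, -36, 97, 14, 66, 97]
190 [43, 24, -34, 87, 14, 73, 107]
190 [43, 18, -33, 94, 11, 71, 107]
```

Run:
```python
from h import *
from bench import manip, readout, get_image
manip.reach(W(0,0,.26),[180,0,100])
o=readout.get_obs();print(o['time'],o['position'],o['ft_force'],o['gripper_width'])
d=get_image("wrist");np.savez("w1.npz",**d);print(d["cam_to_world"].round(3),d["camera_matrix"][0])
cv2.imwrite("pics/w1.png",d["img"][...,::-1])
```

```text
2.3167 [ 0.58444308 -0.12941373  0.25973777] [-0.65482742 -0.84211022  0.65412516] 0.997045413735248
[[ 0.985  0.163  0.054  0.57 ]
 [ 0.172 -0.932 -0.32  -0.048]
 [-0.001  0.324 -0.946  0.419]
 [ 0.     0.     0.     1.   ]] [285.45868687   0.         256.88042659]
```

View pics/w1.png

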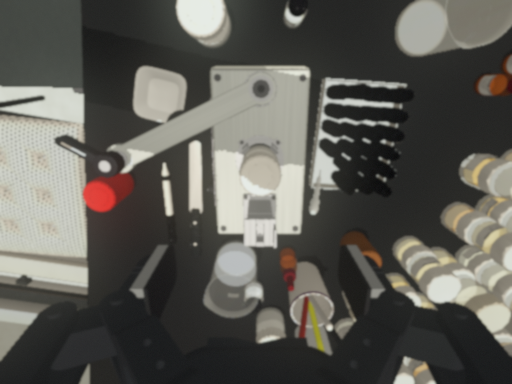

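Wrist view: screw (262,88), jar lid (261,168), hub (109,161), lever pointing up-left to (62,140), receptacle (261,212).

Run:
```python
from h import *
d=dict(np.load("w1.npz"));im=d["img"].astype(int)
for n,u,v,z in [("screw",261.5,88,.150),("hub",109,161,.17),("tip",68,142,.162),("jartop",261,168,.136),("recep",261,208,.1275)]:
    print(n,ray(d,u,v,z).round(4),depthpt(d,u,v).round(4))
pts=[depthpt(d,u,v) for u in range(246,276,3) for v in range(152,180,3)]
pts=np.array([p for p in pts if .13<p[2]<.145]);print("lid",pts.mean(0),len(pts))
# lid by depth: points at jar-top height near seat
T=d["cam_to_world"];K=d["camera_matrix"];v,u=np.mgrid[0:384,0:512];z=d["depth"]
X=np.stack([(u-K[0,2])/K[0,0]*z,(v-K[1,2])/K[1,1]*z,z],-1)@T[:3,:3].T+T[:3,3]
m=(abs(X[...,2]-.137)<.006)&(np.hypot(X[...,0]-.585,X[...,1]+.128)<.04)&(z>0)
c,r=cv2.minEnclosingCircle(X[m][:,:2].astype(np.float32));print("lid circle",c,r,np.median(X[m][:,2]))
m=(abs(X[...,2]-.1275)<.004)&(np.hypot(X[...,0]-.597,X[...,1]+.197)<.03)
print("recep rect",cv2.minAreaRect(X[m][:,:2].astype(np.float32)*1000),m.sum())
m=(X[...,2]>.155)&(X[...,2]<.18)&(np.hypot(X[...,0]-.443,X[...,1]+.133)<.06)&(z>0)
print("lever rect",cv2.minAreaRect(X[m][:,:2].astype(np.float32)*1000))
```

```text
screw [ 0.5734 -0.0448  0.15  ] [ 0.5734 -0.0448  0.1493]
hub [ 0.45   -0.1289  0.17  ] [ 0.45   -0.1289  0.1701]
tip [ 0.4096 -0.1201  0.162 ] [ 0.4137 -0.1183  0.1685]
jartop [ 0.5867 -0.1206  0.136 ] [ 0.5867 -0.1206  0.1359]
recep [ 0.5953 -0.1677  0.1275] [ 0.598  -0.1808  0.0956]
lid [ 0.58522435 -0.12088888  0.13663438] 82
lid circle (0.5868273973464966, -0.12870948016643524) 0.0222066231071949 0.13678288006918432
recep rect ((598.7178955078125, -197.4703369140625), (35.098880767822266, 34.53477096557617), 9.2284574508667) 701
lever rect ((430.0747985839844, -125.08196258544922), (22.775318145751953, 58.473106384277344), 60.36521530151367)
```

```bash
sed -i 's/^P=.*;sy/P=np.array([.572,-.0446]);sy/' h.py
python3 - <<'E'
from h import *
from bench import manip, readout, get_image
manip.command_gripper(.75)
print(manip.move_straight(W(0,0,.118),[180,0,100],speed=.12,force_limit=10))
manip.command_gripper(0.0)
o=readout.get_obs();print(o['time'],o['position'],o['ft_force'],o['gripper_width'])
z=o['position'][2];xy=o['position'][:2];z0=z
for k in range(7):
    z-=.0017
    hit=manip.move_straight([*xy,z],[180,0,100+(14 if k%2==0 else -14)],speed=.004 if 0 else .005,force_limit=25)
    o=readout.get_obs();print(k,round(o['time'],2),hit,o['position'].round(4),np.round(o['ft_force'],1),np.round(o['torque'],2))
    if hit: break
E
```

```text
False
4.675 [ 0.5870125  -0.12828248  0.118282  ] [1.75694338 0.88396461 3.74577369] 0.0004971168422361377
0 5.12 False [ 0.5877 -0.1286  0.1174] [ 1.7 -0.2  7.9] [-0.01 -0.4  -0.  ]
1 5.76 False [ 0.5884 -0.1282  0.1164] [ 1.9  0.8 11.7] [ 0.22 -0.48 -0.03]
2 6.4 False [ 0.5879 -0.1284  0.1144] [0.3 0.4 8.9] [ 0.11 -0.29  0.04]
3 7.04 False [ 0.5881 -0.1285  0.1131] [-0.1 -0.3 12.9] [ 0.03 -0.05  0.02]
4 7.68 False [ 0.5877 -0.1286  0.1108] [ 0.3 -0.2  9.7] [-0.   -0.14  0.03]
5 8.32 False [ 0.5879 -0.1283  0.1094] [ 1.5  0.6 10.3] [ 0.03 -0.09  0.03]
6 8.97 False [ 0.5877 -0.1283  0.1077] [ 0.5  0.4 11.8] [0.19 0.15 0.  ]
```

Run:
```python
from h import *
from bench import manip, readout, get_image
o=readout.get_obs();print(o['gripper_width'],o['position'],o['ft_force'])
d=get_image("wrist");s=get_image("scene");np.savez("w2.npz",**d)
a=cv2.resize(d["img"][60:360,100:420],(560,525));b=cv2.resize(s["img"][100:250,210:370],(0,0),fx=3.5,fy=3.5)
b=b[:525,:240*2];c=np.zeros((525,800,3),np.uint8);c[:, :400]=a[:,80:480];c[:b.shape[0],400:]=b[:,40:440];cv2.imwrite("pics/w2.png",c[...,::-1])
```

```text
-0.004421259128583079 [ 0.58769758 -0.12825328  0.10770362] [ 0.52720241  0.42083346 11.77161204]
```

View pics/w2.png

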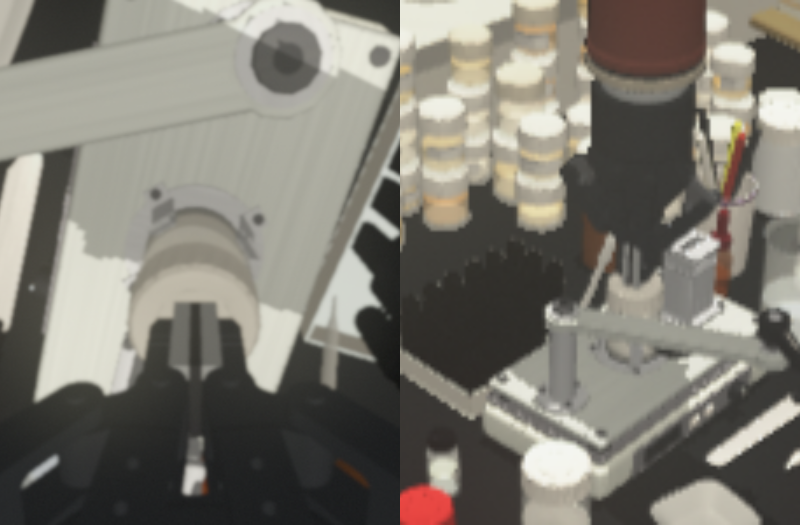

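Fingers look fully shut with the jar still visible beyond them, so the grip missed or the jar slipped. I'll measure where the jar is now.

Run:
```python
from h import *
for f in ("w1","w2"):
    d=dict(np.load(f+".npz"))
    T=d["cam_to_world"];K=d["camera_matrix"];v,u=np.mgrid[0:384,0:512];z=d["depth"]
    X=np.stack([(u-K[0,2])/K[0,0]*z,(v-K[1,2])/K[1,1]*z,z],-1)@T[:3,:3].T+T[:3,3]
    print(f,T[:3,3].round(3),T[:3,2].round(3))
    if f=="w1":
        for vv in range(140,216,5): print(vv,X[vv,261].round(4))
    else:
        for vv in range(160,300,8): print(vv,X[vv,195].round(4),X[vv,240].round(4))
```

```text
w1 [ 0.57  -0.048  0.419] [ 0.054 -0.32  -0.946]
140 [ 0.5848 -0.1044  0.0606]
145 [ 0.585  -0.107   0.0809]
150 [ 0.5848 -0.1078  0.1078]
155 [ 0.5844 -0.1075  0.1352]
160 [ 0.5852 -0.1121  0.1372]
165 [ 0.5862 -0.1177  0.1353]
170 [ 0.5871 -0.1225  0.1366]
175 [ 0.588  -0.1279  0.1361]
180 [ 0.5889 -0.1329  0.1371]
185 [ 0.59   -0.1387  0.1356]
190 [ 0.5908 -0.1435  0.1376]
195 [ 0.5919 -0.1496  0.1357]
200 [ 0.5983 -0.1807  0.0686]
205 [ 0.5982 -0.1808  0.0857]
210 [ 0.5979 -0.1806  0.1021]
215 [ 0.5977 -0.1806  0.117 ]
w2 [ 0.553 -0.053  0.267] [ 0.133 -0.296 -0.946]
160 [ 0.5314 -0.1159  0.0591] [ 0.5618 -0.1019  0.0608]
168 [ 0.5336 -0.1214  0.06  ] [ 0.5641 -0.1072  0.0619]
176 [ 0.5356 -0.1277  0.0588] [ 0.5663 -0.1115  0.0665]
184 [ 0.5379 -0.1332  0.0601] [ 0.5677 -0.1133  0.0786]
192 [ 0.5401 -0.1395  0.0596] [ 0.5693 -0.1156  0.0875]
200 [ 0.5423 -0.1461  0.0587] [ 0.5703 -0.1165  0.0989]
208 [ 0.5446 -0.1523  0.0591] [ 0.5704 -0.1139  0.1174]
216 [ 0.547  -0.1585  0.0596] [ 0.5712 -0.1147  0.1261]
224 [ 0.5494 -0.1646  0.0606] [ 0.5729 -0.1185  0.1272]
232 [ 0.5519 -0.1718  0.0596] [ 0.5751 -0.1241  0.1249]
240 [ 0.5544 -0.1785  0.0599] [ 0.5771 -0.1287  0.1249]
248 [ 0.5569 -0.1855  0.0599] [ 0.5767 -0.126   0.1379]
256 [ 0.5596 -0.1926  0.06  ] [ 0.5771 -0.1257  0.1456]
264 [ 0.5623 -0.2008  0.0588] [ 0.5775 -0.1259  0.1518]
272 [ 0.565  -0.2077  0.0596] [ 0.5757 -0.1194  0.1676]
280 [ 0.5601 -0.1283  0.1704] [ 0.5765 -0.1207  0.1707]
288 [ 0.561  -0.1275  0.1758] [ 0.5765 -0.1199  0.1766]
296 [ 0.5617 -0.1264  0.1811] [ 0.577  -0.1206  0.18  ]
```

Run:
```python
from h import *
d=dict(np.load("w2.npz"))
T=d["cam_to_world"];K=d["camera_matrix"];v,u=np.mgrid[0:384,0:512];z=d["depth"]
X=np.stack([(u-K[0,2])/K[0,0]*z,(v-K[1,2])/K[1,1]*z,z],-1)@T[:3,:3].T+T[:3,3]
for vv in range(196,290,6): print(vv,X[vv,248].round(4),X[vv,256].round(4),X[vv,264].round(4))
m=(abs(X[...,2]-.1268)<.004)&(np.hypot(X[...,0]-.587,X[...,1]+.128)<.035)&(z>0)
print(cv2.minEnclosingCircle(X[m][:,:2].astype(np.float32)),np.median(X[m][:,2]))
```

```text
196 [ 0.5741 -0.1127  0.097 ] [ 0.5783 -0.1096  0.0999] [ 0.5833 -0.1084  0.0974]
202 [ 0.5738 -0.1107  0.1121] [ 0.5778 -0.1084  0.1132] [ 0.5823 -0.1071  0.1117]
208 [ 0.5741 -0.1108  0.1205] [ 0.5778 -0.1083  0.1224] [ 0.5823 -0.1075  0.1198]
214 [ 0.5747 -0.1119  0.1259] [ 0.5785 -0.1099  0.1264] [ 0.5826 -0.1085  0.1255]
220 [ 0.576  -0.1149  0.1264] [ 0.5802 -0.1136  0.1254] [ 0.5836 -0.1109  0.1277]
226 [ 0.5776 -0.1185  0.1258] [ 0.5818 -0.1172  0.1248] [ 0.5855 -0.1148  0.126 ]
232 [ 0.5788 -0.1214  0.1268] [ 0.5828 -0.1195  0.127 ] [ 0.5867 -0.1175  0.1275]
238 [ 0.5786 -0.1203  0.1355] [ 0.5824 -0.1185  0.1357] [ 0.586  -0.1165  0.1364]
244 [ 0.5789 -0.1205  0.141 ] [ 0.5825 -0.1187  0.1413] [ 0.5862 -0.1173  0.141 ]
250 [ 0.5791 -0.1206  0.1464] [ 0.5825 -0.1187  0.147 ] [ 0.5858 -0.1168  0.1476]
256 [ 0.5792 -0.1204  0.152 ] [ 0.5827 -0.119   0.1517] [ 0.5858 -0.117   0.1526]
262 [ 0.5793 -0.1201  0.1572] [ 0.5827 -0.119   0.1566] [ 0.586  -0.1176  0.1565]
268 [ 0.5794 -0.1201  0.1616] [ 0.5828 -0.1193  0.1607] [ 0.5855 -0.1169  0.1624]
274 [ 0.5791 -0.1189  0.1676] [ 0.5841 -0.1221  0.1607] [ 0.5854 -0.1169  0.1665]
280 [ 0.5794 -0.1194  0.1708] [ 0.585  -0.1242  0.1619] [ 0.585  -0.1163  0.1715]
286 [ 0.5795 -0.1194  0.1744] [ 0.5861 -0.1267  0.1624] [ 0.5849 -0.1163  0.1752]
((0.5861823558807373, -0.12821687757968903), 0.022163301706314087) 0.125764150524596
```

Run:
```python
from h import *
d=dict(np.load("w1.npz"))
T=d["cam_to_world"];K=d["camera_matrix"];v,u=np.mgrid[0:384,0:512];z=d["depth"]
X=np.stack([(u-K[0,2])/K[0,0]*z,(v-K[1,2])/K[1,1]*z,z],-1)@T[:3,:3].T+T[:3,3]
m=(X[...,2]>.2)&(z>0)&(v>230)
for a,b in((100,200),(320,420)):
    mm=m&(u>a)&(u<b);i=np.argsort(X[...,2][mm])[:12];print(X[mm][i].round(3)[::3])
from bench import get_image,readout,manip
s=get_image("scene");im=s["img"]
K=s["camera_matrix"];Ti=np.linalg.inv(s["cam_to_world"])
for p in([.5877,-.1283,.0937],[.5877,-.1283,.1268],[.5877,-.1283,.167]):
    c=Ti[:3,:3]@p+Ti[:3,3];print(p,(K@c)[:2]/c[2])
```

```text
[[ 0.542 -0.139  0.289]
 [ 0.542 -0.141  0.29 ]
 [ 0.543 -0.145  0.29 ]
 [ 0.543 -0.144  0.29 ]]
[[ 0.628 -0.13   0.289]
 [ 0.627 -0.125  0.289]
 [ 0.627 -0.124  0.29 ]
 [ 0.626 -0.12   0.29 ]]
[0.5877, -0.1283, 0.0937] [287.29469689 189.83784082]
[0.5877, -0.1283, 0.1268] [287.73007568 179.91205957]
[0.5877, -0.1283, 0.167] [288.27650491 167.45454662]
```

The shut fingertips actually sit 19 mm *behind* the reported TCP: open they are at z=0.289 with the TCP at 0.260, and shut they are at the lid's 0.127 with the TCP at 0.1077. So they closed above the lid and pressed the jar down with the twist. Lid is now at about 0.126 and centred. I'll press once more to confirm it is seated, then raise and look.

Run:
```python
from h import *
from bench import manip, readout, get_image
p=readout.get_obs()['position']
h=manip.move_straight([*W(0,0,0)[:2],p[2]-.006],[180,0,90],speed=.01,force_limit=17)
o=readout.get_obs();print(h,o['time'],o['position'],o['ft_force'])
manip.move_straight(W(0,0,.20),[180,0,100],speed=.2)
o=readout.get_obs();print(o['time'],o['position'],o['ft_force'],o['gripper_width'])
d=get_image("wrist");np.savez("w3.npz",**d)
T=d["cam_to_world"];K=d["camera_matrix"];v,u=np.mgrid[0:384,0:512];z=d["depth"]
X=np.stack([(u-K[0,2])/K[0,0]*z,(v-K[1,2])/K[1,1]*z,z],-1)@T[:3,:3].T+T[:3,3]
m=(abs(X[...,2]-.127)<.005)&(np.hypot(X[...,0]-.587,X[...,1]+.128)<.03)&(z>0)
c=cv2.minEnclosingCircle(X[m][:,:2].astype(np.float32));pl=np.linalg.lstsq(np.c_[X[m][:,:2],np.ones(m.sum())],X[m][:,2],rcond=None)[0]
print(c,np.median(X[m][:,2]),pl)
m=(X[...,2]>.2)&(z>0)&(v>200)&(abs(u-257)<40);i=np.argsort(X[...,2][m])[:40:6];print("tips",X[m][i].round(3))
m=(abs(X[...,2]-.0605)<.003)&(z>0)&(np.hypot(X[...,0]-.587,X[...,1]+.128)<.1);print("platform",np.median(X[m][:,2]))
```

```text
True 9.4167 [ 0.58877246 -0.12825599  0.10777272] [0.34437508 0.73205182 6.03737506]
10.025 [ 0.58610568 -0.12840958  0.19912596] [ 0.69657846 -0.0244193  -0.28404066] 0.00023477893896218353
((0.5864257216453552, -0.12848761677742004), 0.022167256101965904) 0.12555373050403634 [ 0.00446775 -0.0129937   0.12117822]
tips [[ 0.585 -0.119  0.218]
 [ 0.585 -0.118  0.219]
 [ 0.584 -0.118  0.219]
 [ 0.584 -0.118  0.219]
 [ 0.589 -0.118  0.22 ]
 [ 0.588 -0.118  0.22 ]
 [ 0.586 -0.118  0.221]]
platform 0.05969428694530965
```

```bash
cat >> h.py <<'E'
TIP=.019   # shut fingertips are this far ABOVE the reported TCP
def barpose(th,r,off,ztip):
    """point r along bar at angle th (rad), off to its front side; yaw with jaws along bar normal"""
    return W(-np.sin(th)*r-np.cos(th)*off,.085-np.cos(th)*r+np.sin(th)*off,ztip-TIP),[180,0,100-np.degrees(th)]
E
python3 - <<'E'
from h import *
from bench import manip, readout, get_image
th=np.radians(65)
p,e=barpose(th,.115,.034,.215);manip.reach(p,e)
p,e=barpose(th,.115,.034,.134);print(manip.move_straight(p,e,speed=.15,force_limit=8))
for t in list(range(65,0,-13))+[2,-5]:
    p,e=barpose(np.radians(t),.115,.018,.134)
    h=manip.move_straight(p,e,speed=.06 if t>2 else .03,force_limit=15)
    o=readout.get_obs();print(t,h,round(o['time'],2),o['position'].round(4),np.round(o['ft_force'],1))
    if h:break
p0=o['position'];p=p0+np.r_[-.04*sx,0];manip.move_straight(p,e,speed=.15)
p[2]=.21;manip.move_straight(p,e,speed=.25)
t=get_image("top");np.savez("t2.npz",**t)
w=get_image("wrist");np.savez("w4.npz",**w);print(readout.get_obs()['time'])
c=np.zeros((480,800,3),np.uint8);c[:,:400]=cv2.resize(t["img"][145:241,270:350],(400,480));c[:300,400:]=cv2.resize(w["img"],(400,300))
cv2.imwrite("pics/w4.png",c[...,::-1])
E
```

```text
False
65 False 12.18 [ 0.4679 -0.0963  0.1153] [-0.4  0.1 -0. ]
52 False 12.77 [ 0.4816 -0.1179  0.115 ] [0.1 1.  0.5]
39 False 13.36 [ 0.5004 -0.1363  0.115 ] [0.4 0.4 0.9]
26 False 13.95 [ 0.5229 -0.15    0.115 ] [-0.3  0.4 -0.3]
13 False 14.54 [ 0.548  -0.1584  0.1151] [ 0.4 -0.6 -1.3]
2 False 15.43 [ 0.5691 -0.1611  0.1149] [-6.6 -0.5  2.9]
-5 True 15.69 [ 0.5689 -0.1616  0.1145] [-6.4 -0.4  8.3]
16.7417
```

View pics/w4.png

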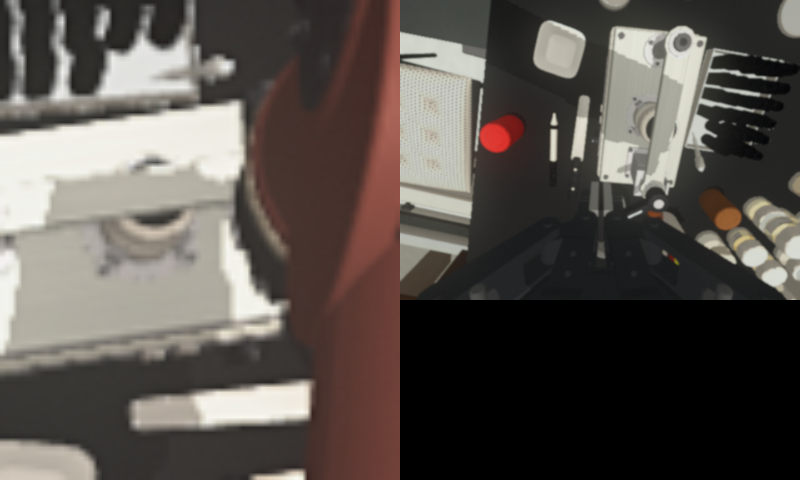

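Wrist inset: bar lies along the shaker over the jar; screw at wrist px (361,54), hub (326,262), lever points to the front-left, partly behind a finger. I'll move the gripper out to the front and measure.

Run:
```python
from h import *
from bench import manip, readout, get_image
w=dict(np.load("w4.npz"))
for n,u,v,z in(("screw",361,54,.15),("hub",326,262,.17)):print(n,ray(w,u,v,z),depthpt(w,u,v))
# view pose: ahead of the fastener with the camera (0.08 m to +y of the tool at this yaw) looking at it
manip.reach(W(-.09,-.10,.28),[180,0,100])
d=get_image("wrist");np.savez("w5.npz",**d);print(readout.get_obs()['time'])
cv2.imwrite("pics/w5.png",d["img"][...,::-1])
T=d["cam_to_world"];K=d["camera_matrix"];v,u=np.mgrid[0:384,0:512];z=d["depth"]
X=np.stack([(u-K[0,2])/K[0,0]*z,(v-K[1,2])/K[1,1]*z,z],-1)@T[:3,:3].T+T[:3,3]
R=W(0,-.07,0)
m=(X[...,2]>.154)&(X[...,2]<.18)&(np.hypot(X[...,0]-R[0],X[...,1]-R[1])<.065)&(z>0)
q=X[m][:,:2]-R[:2];q=np.c_[q@sx,q@sy]
print("hub area pts",m.sum(),"lever rect (shaker frame rel. slot, mm)",cv2.minAreaRect((q*1000).astype(np.float32)),q.min(0),q.max(0))
r=np.hypot(*q.T);f=q[r>.03];print("far pts mean",f.mean(0),len(f))
m=(abs(X[...,2]-.142)<.003)&(z>0);q=X[m][:,:2]-P;q=np.c_[q@sx,q@sy];k=(np.abs(q[:,0])<.03)&(q[:,1]<-.03)&(q[:,1]>-.13)
print("bar rect",cv2.minAreaRect((q[k]*1000).astype(np.float32)))
```

```text
screw [ 0.57154313 -0.04589663  0.15      ] [ 0.57169874 -0.04579242  0.14946354]
hub [ 0.5955709  -0.19974092  0.17      ] [ 0.59529185 -0.19938558  0.17063394]
17.2833
hub area pts 988 lever rect (shaker frame rel. slot, mm) ((-14.138270378112793, -12.149734497070312), (58.25175857543945, 21.764759063720703), 42.57612991333008) [-0.04093732 -0.02857092] [0.01022112 0.01100758]
far pts mean [-0.03289368 -0.02046278] 227
bar rect ((-0.5501508712768555, -79.90245819091797), (99.79546356201172, 22.550561904907227), 89.66142272949219)
```

View pics/w5.png

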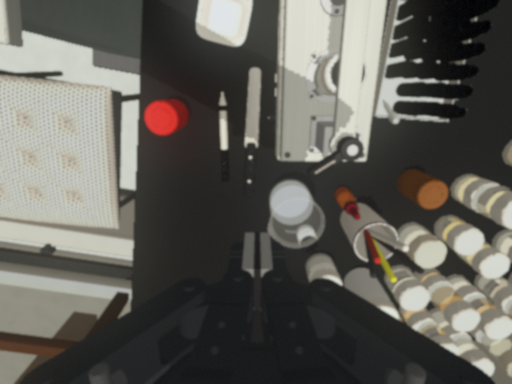

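Bar is shut: its axis is 0.5 mm and 0.3° off the shaker line. The lever is about 58° clockwise. Next I straddle the lever line with open jaws and close to centre the lever on the slot direction, then press and check hub height.

```bash
cat >> h.py <<'E'
def cloud(d):
    T=d["cam_to_world"];K=d["camera_matrix"];v,u=np.mgrid[0:384,0:512];z=d["depth"]
    return np.where(z[...,None]>0,np.stack([(u-K[0,2])/K[0,0]*z,(v-K[1,2])/K[1,1]*z,z],-1)@T[:3,:3].T+T[:3,3],-9)
def hubz(d):
    X=cloud(d);R=W(0,-.07,0);m=(np.hypot(X[...,0]-R[0],X[...,1]-R[1])<.009)&(X[...,2]>.145)&(X[...,2]<.18)
    return np.median(X[m][:,2]),m.sum()
E
python3 - <<'E'
from h import *
from bench import manip, readout, get_image
def st(n,h=None):
    o=readout.get_obs();print(n,h,round(o['time'],2),o['position'].round(4),np.round(o['ft_force'],1),np.round(o['torque'],2),round(o['gripper_width'],3));return o
E_=[180,0,100]
print(hubz(dict(np.load("w5.npz"))))
manip.command_gripper(1.0)
manip.reach(W(0,-.10,.20),E_)
h=manip.move_straight(W(0,-.10,.133),E_,speed=.12,force_limit=6);st("down",h)
manip.command_gripper(0.0);o=st("closed")
d=get_image("wrist");print("hub",hubz(d))
h=manip.move_straight(W(0,-.10,.1225),E_,speed=.02,force_limit=25);st("pressed",h)
d=get_image("wrist");print("hub",hubz(d));np.savez("w6.npz",**d)
cv2.imwrite("pics/w6.png",d["img"][...,::-1])
E
```

```text
(np.float64(0.1695709116369774), np.int64(277))
down False 19.32 [ 0.6045 -0.2271  0.1341] [ 0.3 -0.  -0.4] [0.   0.01 0.04] 1.002
closed None 20.01 [ 0.6045 -0.2266  0.1334] [-0.9 -0.5  3.1] [-0.13  0.22  0.  ] 0.094
hub (np.float64(0.1680468613068269), np.int64(1049))
pressed False 20.73 [ 0.6049 -0.2269  0.1244] [-5.6  1.  17.4] [0.38 1.09 0.11] 0.09
hub (np.float64(0.15966620948377577), np.int64(1050))
```

View pics/w6.png

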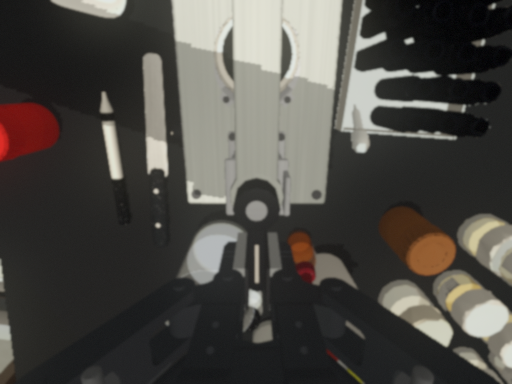

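Lever gripped in line with the slot, hub (256,210) now at z=0.1597, so it is fully in. Now the caged quarter turn clockwise.

Run:
```python
from h import *
from bench import manip, readout, get_image
def st(n,h=None):
    o=readout.get_obs();print(n,h,round(o['time'],2),o['position'].round(4),np.round(o['ft_force'],1),np.round(o['torque'],2),round(o['gripper_width'],3));return o
manip.command_gripper(.2);st("open")
def pose(a,r=.030,z=.1245):
    t=np.radians(a);return W(-np.sin(t)*r,-.07-np.cos(t)*r,z),[180,0,100-a]
for a in list(range(12,97,12))+[102]:
    p,e=pose(a);h=manip.move_straight(p,e,speed=.03,force_limit=10);st(a,h)
    if h: break
d=get_image("wrist");print("hub",hubz(d));np.savez("w7.npz",**d);cv2.imwrite("pics/w7.png",d["img"][...,::-1])
```

```text
open None 21.04 [ 0.6037 -0.2266  0.1216] [0.7 0.7 0.2] [-0.03 -0.03  0.01] 0.202
12 False 21.41 [ 0.5977 -0.2272  0.1241] [-0.   0.2  0.5] [ 0.   -0.07  0.03] 0.203
24 False 21.77 [ 0.5917 -0.2263  0.1243] [ 0.2 -1.1 -0.1] [0.01 0.03 0.03] 0.202
36 False 22.12 [ 0.5859 -0.2242  0.1245] [-0.   0.5 -0.6] [-0.02  0.02 -0.02] 0.202
48 False 22.48 [ 0.5806 -0.2209  0.1245] [-0.5  0.  -0.8] [0.02 0.04 0.02] 0.198
60 False 22.84 [ 0.5761 -0.2166  0.1245] [ 0.4 -0.8  0.4] [-0.01  0.03  0.02] 0.202
72 False 23.2 [ 0.5726 -0.2114  0.1245] [ 0.4 -0.8  0.3] [0.   0.04 0.03] 0.196
84 False 23.56 [ 0.5702 -0.2057  0.1245] [-0.3 -0.8  0.2] [ 0.01  0.03 -0.  ] 0.2
96 False 23.92 [ 0.5691 -0.1995  0.1245] [ 0.1 -0.9  0.2] [ 0.   -0.01  0.02] 0.195
102 False 24.18 [ 0.5689 -0.1986  0.1246] [ 1.6 -5.  -0.8] [-1.17 -0.27  0.06] 0.205
hub (np.float64(0.15969555963524742), np.int64(1055))
```

View pics/w7.png

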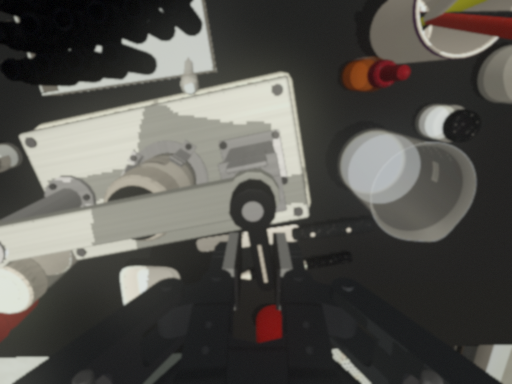

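Lever is square to the bar and the stop was felt. Release, lift, and make the final check.

Run:
```python
from h import *
from bench import manip, readout, get_image
o=readout.get_obs();p=o['position'];e=[180,0,100-98]
t=np.radians(97);manip.move_straight(W(-np.sin(t)*.03,-.07-np.cos(t)*.03,.1245),e,speed=.03)
manip.command_gripper(.45)
p=readout.get_obs()['position'].copy();p[2]=.25;manip.move_straight(p,e,speed=.12)
q=W(-.10,-.10,.28);manip.reach(q,[180,0,100]);manip.wait(.2)
d=get_image("wrist");np.savez("w8.npz",**d);cv2.imwrite("pics/w8.png",d["img"][...,::-1])
print("hub",hubz(d),readout.get_obs()['time'],readout.get_obs()['ft_force'])
X=cloud(d);R=W(0,-.07,0)
m=(X[...,2]>.148)&(X[...,2]<.175)&(np.hypot(X[...,0]-R[0],X[...,1]-R[1])<.06)
q=X[m][:,:2]-R[:2];q=np.c_[q@sx,q@sy];f=q[np.hypot(*q.T)>.025];a=f.mean(0);print("lever angle",np.arctan2(-a[0],-a[1]),len(f))
m=abs(X[...,2]-.142)<.003;q=X[m][:,:2]-P;q=np.c_[q@sx,q@sy];k=(np.abs(q[:,0])<.03)&(q[:,1]<-.03)&(q[:,1]>-.13)
print("bar",cv2.minAreaRect((q[k]*1000).astype(np.float32)))
J=W(0,0,0);m=(np.hypot(X[...,0]-J[0],X[...,1]-J[1])<.026)&(X[...,2]>.115)&(X[...,2]<.130);print("lid",np.median(X[m][:,2]),m.sum())
```

```text
hub (np.float64(0.1596277290239086), np.int64(259)) 27.8667 [-0.49254224  0.62793322 -0.4354287 ]
lever angle 1.614889414668764 268
bar ((-0.7767257690429688, -80.0022201538086), (100.04649353027344, 22.335739135742188), 89.62081146240234)
lid 0.12527457820656712 419
```

View pics/w8.png

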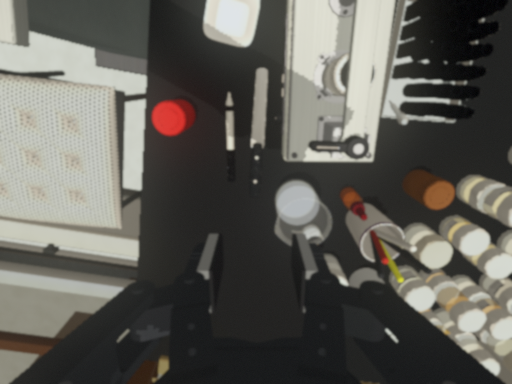

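The picture shows the lever square to the bar toward the front (312–365,147), the bar shut, the jar seated, and the bystanders in place. Handing in.

```bash
python3 -c "
from bench import manip
print(manip.hand_in())"
```

```text
the job is handed in; nothing more can be done
None
```

The shaker job is done and handed in after about 28 s of robot time (limit 58 s). I seated the jar, shut the bar to its stop, lined up the lever and pressed the fastener in. I then turned it clockwise to its stop.

**Last checks, all by wrist camera after backing clear:**

| Item | Measured | Target |
|---|---|---|
| Jar lid top | 0.125–0.126 m; level and 0.2 mm off centre when checked before the bar was shut | 0.127 m when fully seated |
| Bar | about 0.4° (0.007 rad) off the shaker line | within 0.03 rad |
| Hub top | 0.1596 m | 0.160 m when fully pressed in |
| Lever | about 1.61 rad | past 1.35 rad |

The robot was clear of everything, and the bystanders in view looked undisturbed. I did not measure their positions again.

**What disagreed:**
- **Fingertips:** the shut fingertips are about 19 mm behind the reported TCP, not 14 mm ahead as stated. My first grasp therefore closed just above the lid. The jar was pressed down from its lid with the shut fingers while twisting, instead of being gripped. I measured the offset and corrected for it in every later move.
- **Depth readings:** they run about 0.5–1.5 mm low. The lid therefore reads slightly below its nominal height and the lever slightly past its 1.6 rad stop.

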